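Show the tacked bracket to the weld camera

TASK

Swing the blue hold-down gate of the tacking fixture up and lay it gently back on its stop, then take the welded bracket out of the fixture and hold it up to the inspection camera. Show the weld at the foot of the tab on the side with the brass boss: centred in front of the lens, 120 mm from it, upright in the picture and with that face square to the lens, which looks down at a slant. Finish holding the bracket there, still, with the gate lying open, without ever touching the camera, and leave the other things on the table where they are.

Things in the scene. Friction and masses are not known exactly. Their poses are not given: they have to be found in the camera images.
- fixture: Tacking fixture, fixed but elsewhere each time: dark base plate, x -85 to 110, y +/-90, 12 mm high; origin on the table, x away from the robot, z up. Blue hinge blocks and stop posts at x 62 to 109, |y| < 73, up to 98 mm high. The bracket lies on copper rests, its origin at x 5, y 0, z 24 mm, among dowels and a brass block that end at z 33 mm: it lifts straight out.
- gate (a joint): Hinge of the blue hold-down gate, rad: 0 = shut (level, two copper tips on the bracket's foot plate); grows as the handle swings up and away from the robot; 1.88 = lying back on its rubber stops, 18 degrees past upright, where its weight keeps it. Let go before upright, it falls shut. 0.45 kg, under 3 N to lift at the handle, little friction.
- gate_handle (a point): Middle of the gate's handle, a round steel bar 12 mm thick, 80 mm clear between its stems, along the fixture's y, with 39 mm free between it and the gate's frame. Gate shut: at x -90, z 55 mm of the fixture, in front of the gate. Gate open: on top of it. It moves with the gate, 165 mm from the hinge line. Its x axis points to the hinge.
- gate_hinge (a point): Middle of the gate's hinge line, which runs along the fixture's y: at x 75, y 0, z 55 mm of the fixture. The gate is an open frame 104 mm wide of bars 12 x 10 mm, round the tab. When open, its two copper tips stand out 25 mm towards the robot, 70 mm up the gate from the hinge, 46 mm to each side.
- bracket: Welded steel bracket in the fixture, 0.36 to 0.54 kg. Foot plate 50 (x) x 110 (y) x 6 mm; origin at the centre of its underside; axes as the fixture's within 2 degrees. Tab upright in its middle: 10 mm thick (x), 44 mm wide (y) up to z 52, 30 mm wide up to z 60. Brass boss 22 mm across, 8 mm proud of the tab's -x face (towards the robot) at z 42. The tab's 44 mm edges can be gripped from above.
- weld (a point): The weld to show: middle of the fillet bead at the foot of the tab on the boss side, at x -9, y 0, z 10 mm of the bracket, with the bracket's axes. It moves with the bracket.
- lens: Camera head. Origin: middle of the front glass, 290 mm above the table. x: where it looks, 30 degrees below level; y: level, to the left of the view; z: up in the picture. Black barrel, white ring light 64 mm across, body 46 mm square, 102 mm long in all. Bracket shown rightly: its x, y, z point the same way as these and the weld is at x 120, y 0, z 0 mm.
- camera: Camera stand, fixed but elsewhere each time: red magnetic base 60 x 50 x 55 mm, steel column 16 mm thick, 380 mm high, black clamp near its top. Origin under the base's centre; x points level the way the camera looks; the lens is 110 mm ahead. Must not be touched.
- magnet_a: Red arrow-shaped welding magnet lying flat, about 100 x 120 x 16 mm. Leave alone.
- magnet_b: Another red welding magnet of the same size. Leave alone.
- spray_can: Green spray can, 56 mm thick, 170 mm high. Leave alone.
- wire_brush: Wire brush with a wooden handle, 210 x 28 x 32 mm, lying on its bristles. Leave alone.
- hammer: Hammer with a wooden handle lying on the table. Leave alone.
- chill_bar: Flat copper backing bar, 100 x 40 x 12 mm. Leave alone.
- passed_bracket: A bracket of the same make that was checked before, standing on the table away from the fixture. Leave alone.

How it is judged:
By the outcome, as a careful person would: the job done as asked, in the order asked, and still so for the second after the job is handed in, while the arm keeps its last pose, push and grip.
It also fails if it takes over 62 s, if anything falls off the work surface, if the arm or the gripper's body presses on something with over 40 N, if the wrist force passes 120 N, or if a joint passes its speed limit or range.

ROBOT

A 7-joint arm with a two-finger parallel gripper is mounted at the origin on the work surface. World frame = base frame: x ahead of the robot, y to its left, z up, the work surface at z = 0. Lengths are in m, angles in degrees, forces in N, time in s.
With the tool pointing down it reaches from about 0.425 to 0.8 m from the base axis. Payload 8.3 kg.
Tool frame: the origin (TCP) lies midway between the tips of the shut fingers; the grasp point (between the pads) lies 19 mm behind it; z points along the fingers, y is the line along which they close (so a half turn about z gives the same grasp; the last joint's range is limited). The gripper opens to 85 mm and grips with 20 to 120 N. Pads are 22 mm wide; open, the fingers measure 114 mm over their backs; the gripper's body (76 mm by 85 mm) begins 54 mm behind the grasp point. The pads swing forward as they close: fully open they stand 13 mm farther back than shut.
Start: joints at [66.354, 21.967, 0.94, 78.501, -0.361, 79.538, -2.664], TCP at [0.214, -0.587, 0.231] pointing down, gripper open.
Joint ranges: [-169.22, 169.22], [-14.56, 117.87], [-87.37, 89.26], [10.42, 133.3], [-82.24, 262.24], [0.94, 117.77], [-172.7, 172.7]. Speed limits (degrees/s): [136.94, 136.94, 172.46, 172.46, 180, 180, 180].

INTERFACE

Orientations are given as [roll, pitch, yaw] about the fixed x, y, z axes, in that order (R = Rz(yaw) Ry(pitch) Rx(roll)).
In Python, from workcell import env gives the robot as it stands. The module is installed in compiled form; this text tells all that it offers.
- The arm moves only by the tool step_arm, never from a script. Its argument "series" is a list of rows, each a list of 7 numbers: the turn, a rotation vector about the tool's x, y, z in rad, then the shift along the tool's x, y, z in m, then the opening, from -1 (shut) to 1 (fully open). A call has 1 to 12 rows; each row shifts and turns the commanded pose from where the row before left it, along the tool's axes as they then stand; what a row does not reach is not made up. A row lasts 1/8 s, in which the tool goes at most 62.5 mm and 10.7 degrees, less where a joint would pass 70% of its speed; a pose out of reach is approached as far as the arm can. A call with a gripper value outside its range is refused whole. The fingers move at their own pace and stop on an object; "squeeze" is the grip in N (left out, the last holds). Time passes only in rows, so rows that do not move let the fingers close. It gives the time, the measured TCP pose, the force, the opening and the grip force at its end, in the units of the state.
- env.sense(): the state, without advancing time (a new reading comes with each control period).
- env.get_image(name): name is "scene" or "top" or "wrist"; returns a dict with "frame" (420x560x3 uint8, blue, green, red), "fov_y" (degrees; the focal length in pixels is half the picture's height over the tangent of half this angle, whatever the lens; pixels are square), "cx", "cy" (the principal point, pixels), "D" ([k1, k2, p1, p2, k3] as OpenCV has them; the pictures are not rectified), "rvec" (rotation vector, rad) and "tvec" (3), from world to camera coordinates, as OpenCV has them. Camera axes: x right, y down, z forward; pixel columns grow to the right and rows downward; lengths in m; the calibration is good to about 2 mm. A picture is of the moment at which its call begins. There is no depth.
- env.job_done(): hands the job in; it is judged then, once.
Trained networks look in the newest picture that a camera, given by its name, has taken for a name from the list of things; names that differ only in an ending like _2 or _b are one class to them, and where a whole thing is asked for, a point or a joint stands for the part that bears it (a point fixed in the world has none). Each returns a list of dicts, best first, with "confidence" (0 to 1); they miss things now and then, are a little off and sometimes report something else, mostly with a low value. They report only what shows in the picture. A call takes as long as a camera call.
- env.outline_of(camera, target): "region" (420x560 bool, what is visible of it) and "box" ([left, top, right, bottom] in pixels, round what is visible of it).
The state is a dict: "clock": time; "joint_positions": joint angles; "qd": joint speeds; "tau": joint torques, N m; "ee_pos": TCP position; "tcp_rot": TCP orientation; "ft_force": force on the tool from outside, world axes, zero at the start; "wrist_torque": the same for the moment, N m; "opening": finger opening in m; "grasp_force": force on a finger pad.
Only numpy, scipy, OpenCV 4.12 (cv2) and the standard library are available. Lean on these libraries where they do the work, as an engineer would, in place of code of your own. Each camera call takes 0.05 s, during which the arm holds its last target. There are 200 camera calls.

## Working session

There is one attempt and no reset: what is moved stays moved. The work goes in short steps, Python scripts to look and compute and a tool call to move; the robot and the scene stay as the last step left them, time stands still between calls to the robot, and variables do not carry over. Pictures are saved under pics/ and viewed, at most 10 in all, crops included, and the job is handed in when it is done.

Besides the shell and the picture viewer there is one more tool, called after ">>>" in YAML: its name, and indented under it one key for each argument. step_arm: Moves the arm, as the interface text tells. Its arguments: {"type":"object","properties":{"series":{"type":"array"},"squeeze":{"type":"number"}},"required":["series"]}

```bash
mkdir -p pics; python3 - <<'E'
from workcell import env
import cv2,numpy as np,pickle
ims={}
for n in ["scene","top"]:
    im=env.get_image(n); ims[n]=im
    cv2.imwrite(f"pics/{n}0.png",im["frame"]); print(n,im["fov_y"],im["cx"],im["cy"],im["D"],im["rvec"],im["tvec"])
    for t in ["fixture","gate_handle","bracket","camera","lens","gate"]:
        for d in env.outline_of(n,t)[:2]: 
            r=d["region"]; ys,xs=np.nonzero(r); print(t,round(d["confidence"],2),d["box"],xs.mean().round(1),ys.mean().round(1))
            ims[n+t]=r if n+t not in ims else ims[n+t]
pickle.dump(ims,open("ims.pkl","wb"))
s=env.sense();print(s)
E
```

```text
scene 44.70295852656809 273.1494493142809 207.88736889992174 [-0.19619351  0.          0.          0.          0.        ] [ 2.2010982   1.33513682 -0.42901945] [-0.21821011 -0.27358943  1.75695808]
fixture 0.95 [254.5, 197.9, 338.1, 272.8] 295.3 238.1
gate_handle 0.62 [266.1, 195.4, 321.3, 253.0] 291.5 219.2
bracket 0.74 [274.2, 218.6, 314.9, 245.2] 296.1 230.1
bracket 0.36 [268.5, 195.5, 324.0, 251.7] 291.5 218.2
camera 0.91 [88.8, 229.3, 155.1, 334.8] 124.0 272.2
lens 0.92 [99.2, 231.0, 152.1, 268.4] 128.2 247.8
lens 0.6 [86.6, 228.6, 152.9, 335.0] 123.7 271.9
gate 0.61 [268.4, 195.3, 319.6, 251.5] 292.4 216.9
top 48.76820672511724 278.9415374545668 202.45057450825857 [-0.07482314  0.          0.          0.          0.        ] [ 2.09433908 -2.14803233  0.15740436] [0.01964118 0.54736034 1.30505531]
fixture 0.88 [236.3, 172.9, 300.3, 250.0] 265.6 211.9
gate_handle 0.71 [243.6, 184.4, 288.5, 248.4] 264.1 221.7
bracket 0.84 [251.9, 203.4, 277.2, 226.1] 264.8 213.2
camera 0.85 [424.3, 157.6, 489.4, 203.6] 453.9 179.4
lens 0.75 [425.5, 161.2, 473.5, 196.7] 449.3 178.0
gate 0.91 [243.8, 184.4, 284.9, 250.1] 263.4 221.7
{'clock': 0.7, 'joint_positions': array([66.35348467, 21.96439563,  0.93948908, 78.50171466, -0.36262483,
       79.53899444, -2.66563079]), 'qd': array([ 0.01343536,  0.0852785 , -0.01340351, -0.03150054, -0.0562785 ,
        0.13737768,  0.12063513]), 'tau': array([-2.14698562e-04, -6.27155471e+01,  8.42288174e-01, -3.72011626e+01,
        1.64312823e-02,  2.66522169e-03, -4.26625988e-06]), 'ee_pos': array([ 0.21424394, -0.58710128,  0.2313038 ]), 'tcp_rot': array([-1.79997526e+02, -5.10146346e-03,  2.00437208e+01]), 'ft_force': array([0.75855843, 0.22037059, 0.96358434]), 'wrist_torque': array([0.01242255, 0.05497051, 0.04874231]), 'grasp_force': 0.0, 'opening': 0.08532439095211843}
```

View pics/scene0.png

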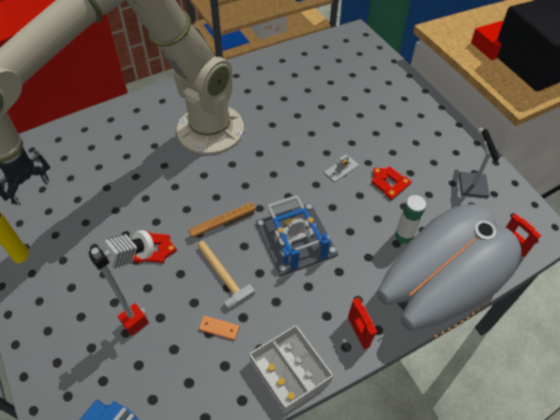

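View pics/top0.png

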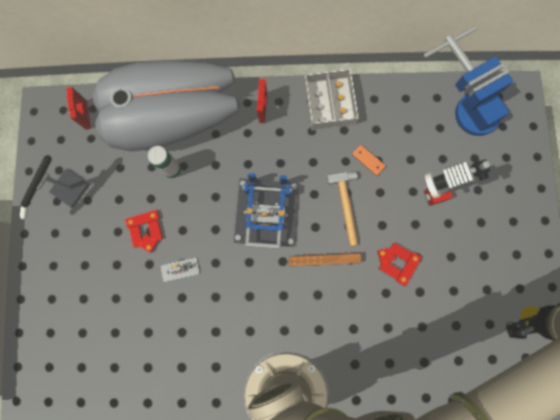

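The top picture shows +x up and +y left: the fixture is around (265,212) and the camera head around (450,178), looking left. I'll view enlarged crops of both.

```bash
cat > h.py <<'E'
import cv2,numpy as np,pickle
from scipy.spatial.transform import Rotation as Ro
from scipy.optimize import least_squares
def K(im):
    f=im["frame"].shape[0]/2/np.tan(np.radians(im["fov_y"]/2)); return np.array([[f,0,im["cx"]],[0,f,im["cy"]],[0,0,1.]])
def proj(im,P): return cv2.projectPoints(np.asarray(P,float).reshape(-1,1,3),np.asarray(im["rvec"],float),np.asarray(im["tvec"],float),K(im),np.asarray(im["D"],float))[0].reshape(-1,2)
def ray(im,uv):
    R=cv2.Rodrigues(np.asarray(im["rvec"],float))[0]; t=np.asarray(im["tvec"],float).ravel()
    n=cv2.undistortPoints(np.asarray(uv,float).reshape(-1,1,2),K(im),np.asarray(im["D"],float)).reshape(-1,2)
    return -R.T@t, np.c_[n,np.ones(len(n))]@R
def atz(im,uv,z):
    o,d=ray(im,uv); return o+d*((z-o[2])/d[:,2])[:,None]
E
python3 - <<'E'
from h import *
ims=pickle.load(open("ims.pkl","rb"))
c=[]
for n,(x,y) in [("top",(226,165)),("scene",(246,187)),("top",(415,145)),("scene",(80,222))]:
    h,w=(90,100) if n=="top" else (90,100)
    if (x,y)==(80,222): h=120;w=100
    t=cv2.resize(ims[n]["frame"][y:y+h,x:x+w],(400,int(h*4)),interpolation=cv2.INTER_CUBIC)[:360 if h==90 else 480]
    c.append(t)
a=np.hstack(c[:2]);
cv2.imwrite("pics/fx.png",cv2.resize(a,(800,360)))
b=np.hstack([np.vstack([c[2],np.zeros((120,400,3),np.uint8)]),c[3]]); cv2.imwrite("pics/cam.png",b)
for q in [[265,212]]: print(atz(ims["top"],q,.05), )
E
```

```text
[[0.52016078 0.04686613 0.05      ]]
```

View pics/fx.png

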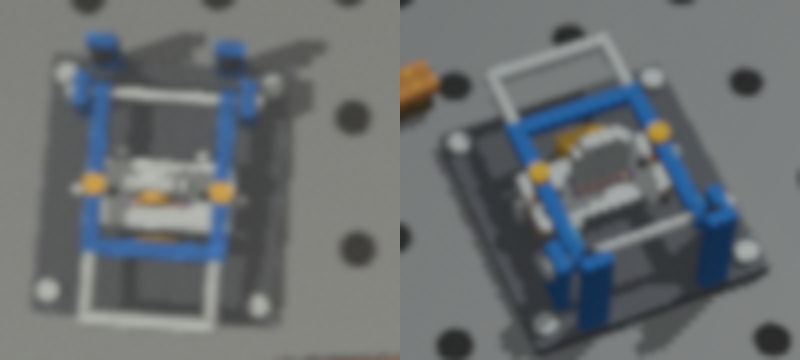

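View pics/cam.png

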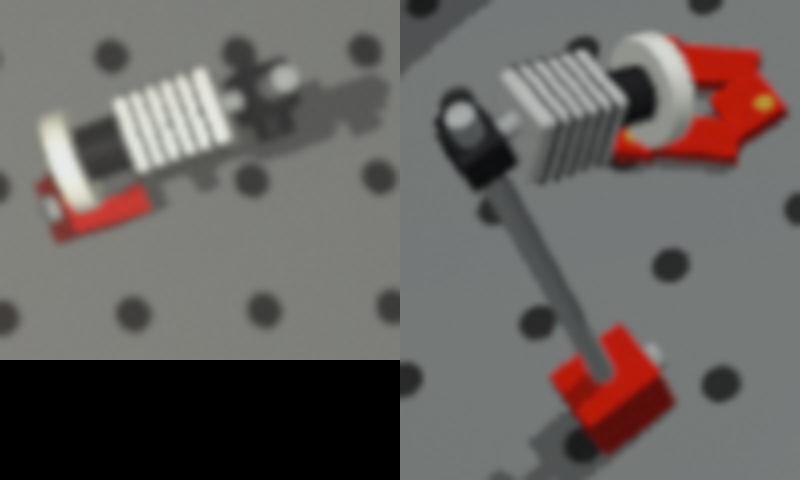

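Fixture plate corners, handle ends, ring light and column can all be read off the crops at 4x. Now I'll fit the poses.

```bash
cat > fit.py <<'E'
from h import *
ims=pickle.load(open("ims.pkl","rb")); T,S=ims["top"],ims["scene"]
def fitp(obs):
    def res(p):
        R=Ro.from_euler('z',p[2]).as_matrix(); o=[]
        for im,P,uv in obs: o.append(proj(im,[R@np.array(P)/1000+[p[0],p[1],0]])[0]-uv)
        return np.ravel(o)
    r=[least_squares(res,[*x0,a],loss='soft_l1') for x0 in [(.5,0)] for a in np.arange(-3,3.2,.8)]
    r=min(r,key=lambda q:q.cost); return r.x,res(r.x).reshape(-1,2).round(1)
fx=[(T,(110,90,12),(240.2,178)),(T,(110,-90,12),(300.2,182)),(T,(-85,-90,12),(296.2,246.2)),(T,(-85,90,12),(234,243.2)),
(T,(-90,46,55),(246,244.5)),(T,(-90,-46,55),(279.2,246.2)),
(S,(-85,-90,12),(256,225)),(S,(110,-90,6),(282.2,274)),(S,(110,90,12),(338,253.5)),(S,(-85,90,12),(309.7,202.5)),
(S,(-90,-46,55),(268.5,205.2)),(S,(-90,46,55),(297.2,196.2))]
p,r=fitp(fx);print("fixture",p[:2],np.degrees(p[2]),r.tolist())
cm=[(T,(110,0,290),(430.9,185.3)),(S,(110,0,290),(143.5,244)),(T,(0,0,380),(486.2,164.5)),(S,(0,0,380),(95,250.7)),(S,(0,0,55),(130,316.5))]
p,r=fitp(cm);print("camera",p[:2],np.degrees(p[2]),r.tolist())
R=Ro.from_euler('z',p[2]).as_matrix()
for c in [(30,25,55),(30,-25,55),(-30,25,55),(-30,-25,55)]:
    P=R@np.array(c)/1000+[p[0],p[1],0]; print(c,((proj(S,[P])[0]-[80,222])*4+[400,0]).round(),((proj(T,[P])[0]-[415,145])*4).round())
E
python3 fit.py
```

```text
fixture [0.51453417 0.04585023] -5.556435264828888 [[-0.8, -0.1], [-1.6, -0.2], [-2.0, 0.2], [-0.4, -1.2], [0.8, -1.0], [-0.3, -0.3], [-1.3, -5.0], [-2.6, 0.7], [-0.1, -0.8], [0.1, -0.7], [-0.8, 0.6], [-0.7, 0.2]]
camera [ 0.56841867 -0.46907118] 106.66953242592906 [[-0.6, 0.2], [1.2, -1.0], [1.3, -2.3], [-1.2, 0.4], [0.0, -0.9]]
(30, 25, 55) [614. 320.] [ 80. 227.]
(30, -25, 55) [659. 371.] [ 55. 163.]
(-30, 25, 55) [542. 377.] [156. 202.]
(-30, -25, 55) [586. 430.] [131. 138.]
```

```bash
cat >> h.py <<'E'
def RT(eul): return Ro.from_euler('xyz',eul,degrees=True)
def rows(p0,e0,p1,e1,n,g,dec=4):
    """p,e start/goal; prints rows; returns reached pose following the rounded rows"""
    p=np.array(p0,float); R=RT(e0) if not isinstance(e0,Ro) else e0; R1=RT(e1) if not isinstance(e1,Ro) else e1
    rv=np.round((R.inv()*R1).as_rotvec()/n,3); p1=np.array(p1,float); out=[]
    for i in range(n):
        t=p+(p1-p)/(n-i); s=np.round(R.inv().apply(t-p),dec)
        p=p+R.apply(s); R=R*Ro.from_rotvec(rv); out.append([float(v) for v in rv]+[float(v) for v in s]+[g])
    print(str(out).replace(" ","")); return p,R
E
python3 - <<'E'
from h import *
p,R=rows([.2142,-.5871,.2313],[180,0,20],[.36,-.27,.32],[180,0,50],12,1,3)
p,R=rows(p,R,[.43,.055,.28],[180,0,84.4],12,1,3);print(p,R.as_euler('xyz',degrees=True))
E
```

```text
[[-0.0,0.0,-0.044,0.02,-0.021,-0.007,1],[-0.0,0.0,-0.044,0.021,-0.02,-0.007,1],[-0.0,0.0,-0.044,0.022,-0.019,-0.007,1],[-0.0,0.0,-0.044,0.023,-0.018,-0.008,1],[-0.0,0.0,-0.044,0.024,-0.017,-0.007,1],[-0.0,0.0,-0.044,0.025,-0.016,-0.008,1],[-0.0,0.0,-0.044,0.025,-0.014,-0.007,1],[-0.0,0.0,-0.044,0.026,-0.013,-0.008,1],[-0.0,0.0,-0.044,0.026,-0.012,-0.007,1],[-0.0,0.0,-0.044,0.027,-0.011,-0.008,1],[-0.0,0.0,-0.044,0.027,-0.01,-0.007,1],[-0.0,0.0,-0.044,0.028,-0.009,-0.008,1]]
[[-0.0,0.0,-0.05,0.025,-0.013,0.003,1],[-0.0,0.0,-0.05,0.025,-0.012,0.003,1],[-0.0,0.0,-0.05,0.026,-0.01,0.003,1],[-0.0,0.0,-0.05,0.026,-0.009,0.003,1],[-0.0,0.0,-0.05,0.027,-0.008,0.004,1],[-0.0,0.0,-0.05,0.027,-0.006,0.003,1],[-0.0,0.0,-0.05,0.027,-0.005,0.004,1],[-0.0,0.0,-0.05,0.027,-0.004,0.003,1],[-0.0,0.0,-0.05,0.028,-0.002,0.004,1],[-0.0,0.0,-0.05,0.027,-0.001,0.003,1],[-0.0,0.0,-0.05,0.028,0.001,0.004,1],[-0.0,0.0,-0.05,0.027,0.002,0.003,1]]
[0.43019085 0.05460462 0.2803    ] [1.80000000e+02 1.27222187e-14 8.46296393e+01]
```

>>> step_arm:
  series:
    - [0,0,-0.044,0.02,-0.021,-0.007,1]
    - [0,0,-0.044,0.021,-0.02,-0.007,1]
    - [0,0,-0.044,0.022,-0.019,-0.007,1]
    - [0,0,-0.044,0.023,-0.018,-0.008,1]
    - [0,0,-0.044,0.024,-0.017,-0.007,1]
    - [0,0,-0.044,0.025,-0.016,-0.008,1]
    - [0,0,-0.044,0.025,-0.014,-0.007,1]
    - [0,0,-0.044,0.026,-0.013,-0.008,1]
    - [0,0,-0.044,0.026,-0.012,-0.007,1]
    - [0,0,-0.044,0.027,-0.011,-0.008,1]
    - [0,0,-0.044,0.027,-0.01,-0.007,1]
    - [0,0,-0.044,0.028,-0.009,-0.008,1]

```text
clock: 2.2
ee_pos: [0.3603, -0.268, 0.3208]
tcp_rot: [-180.0, -0.0, 50.5]
ft_force: [0.1, -0.1, 0.1]
opening: 0.0856
grasp_force: 0.0
```

>>> step_arm:
  series:
    - [0,0,-0.05,0.025,-0.013,0.003,1]
    - [0,0,-0.05,0.025,-0.012,0.003,1]
    - [0,0,-0.05,0.026,-0.01,0.003,1]
    - [0,0,-0.05,0.026,-0.009,0.003,1]
    - [0,0,-0.05,0.027,-0.008,0.004,1]
    - [0,0,-0.05,0.027,-0.006,0.003,1]
    - [0,0,-0.05,0.027,-0.005,0.004,1]
    - [0,0,-0.05,0.027,-0.004,0.003,1]
    - [0,0,-0.05,0.028,-0.002,0.004,1]
    - [0,0,-0.05,0.027,-0.001,0.003,1]
    - [0,0,-0.05,0.028,0.001,0.004,1]
    - [0,0,-0.05,0.027,0.002,0.003,1]

```text
clock: 3.7
ee_pos: [0.43, 0.0566, 0.2801]
tcp_rot: [-180.0, -0.0, 84.9]
ft_force: [0.6, -0.3, 0.1]
opening: 0.0854
grasp_force: 0.0
```

```bash
python3 - <<'E'
from workcell import env
from h import *
im=env.get_image("wrist"); pickle.dump(im,open("w1.pkl","wb"))
for t in ["gate_handle","bracket","fixture"]:
    for d in env.outline_of("wrist",t)[:2]: print(t,d["confidence"],d["box"])
cv2.imwrite("pics/w1.png",cv2.resize(im["frame"],(800,600)))
o,d=ray(im,[[280,210]]);print(im["fov_y"],im["cx"],im["cy"],im["D"],o,d); print(env.sense()["joint_positions"])
R=Ro.from_euler('z',-5.56,degrees=True)
for c in [(-90,46,55),(-90,-46,55),(75,52,55),(75,-52,55),(-85,-90,12),(-85,90,12),(110,-90,12),(110,90,12),(0,15,84),(0,-15,84)]:
    print(c,(proj(im,R.apply(np.array(c)/1000)+[.5145,.0459,0])[0]*800/560).round())
E
```

```text
gate_handle 0.93 [271.3, 134.6, 422.5, 226.2]
bracket 0.6 [327.1, 129.0, 374.5, 210.5]
fixture 0.63 [269.2, 97.6, 464.8, 237.2]
fixture 0.37 [234.3, 227.4, 274.7, 357.8]
67.49170376267432 278.25054584219396 206.3082808961632 [-0.0733783  0.         0.         0.         0.       ] [0.43670882 0.12794005 0.42254252] [[-0.02020402 -0.29698433 -0.95475705]]
[ 28.56373322  -1.92294721 -38.53743316  99.97453333  -1.22406073
  81.55438629 -15.00272136]
(-90, 46, 55) [391. 197.]
(-90, -46, 55) [391. 306.]
(75, 52, 55) [594. 193.]
(75, -52, 55) [579. 314.]
(-85, -90, 12) [396. 335.]
(-85, 90, 12) [398. 143.]
(110, -90, 12) [592. 336.]
(110, 90, 12) [616. 147.]
(0, 15, 84) [508. 243.]
(0, -15, 84) [505. 281.]
```

View pics/w1.png

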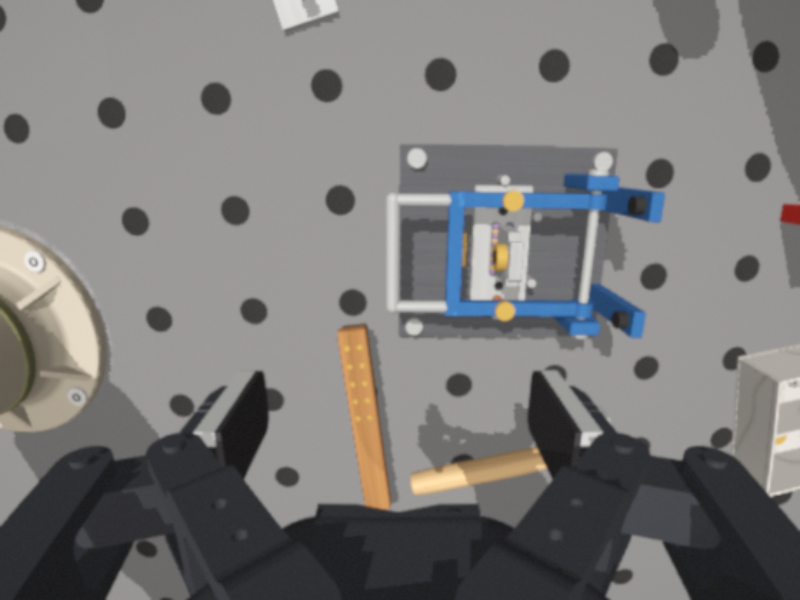

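The wrist view shows the handle bar at about (392,197)–(392,308) and the plate corners (400,146), (616,150), (400,336), all within about 3 px of the prediction. I'll refit with these and plan the descent.

```bash
cat >> fit.py <<'E'
W=pickle.load(open("w1.pkl","rb")); k=.7
fx=[q for q in fx if q[2]!=(256,225)]
fw=[((-90,46,55),(392,197)),((-90,-46,55),(392,308)),((-85,90,12),(400,146)),((-85,-90,12),(400,336)),((110,90,12),(616,150)),((110,-90,12),(600,338)),((75,52,55),(596,199)),((75,-52,55),(583,315))]
o=fx+[(W,P,(u*k,v*k)) for P,u,v in [(a,*b) for a,b in fw]]*2
p,r=fitp(o);print("fixture",p[:2],np.degrees(p[2]),r[-8:].tolist())
R=Ro.from_euler('z',p[2]); F=lambda c:R.apply(np.array(c)/1000)+[p[0],p[1],0]
print(F((-90,0,55)),F((75,0,55)),F((5,0,24)))
# grasp: TCP 19 mm beyond the bar
h=F((-90,0,55)); e=[180,0,np.degrees(p[2])+90]
q,Q=rows([.43,.0566,.2801],[180,0,84.9],h+[0,0,.045],e,8,-0.05,4); rows(q,Q,h+[0,0,-.015],e,4,-0.05,4)
E
python3 fit.py
```

```text
fixture [0.51453417 0.04585023] -5.556435264828888 [[-0.8, -0.1], [-1.6, -0.2], [-2.0, 0.2], [-0.4, -1.2], [0.8, -1.0], [-0.3, -0.3], [-1.3, -5.0], [-2.6, 0.7], [-0.1, -0.8], [0.1, -0.7], [-0.8, 0.6], [-0.7, 0.2]]
camera [ 0.56841867 -0.46907118] 106.66953242592906 [[-0.6, 0.2], [1.2, -1.0], [1.3, -2.3], [-1.2, 0.4], [0.0, -0.9]]
(30, 25, 55) [614. 320.] [ 80. 227.]
(30, -25, 55) [659. 371.] [ 55. 163.]
(-30, 25, 55) [542. 377.] [156. 202.]
(-30, -25, 55) [586. 430.] [131. 138.]
fixture [0.51612375 0.04401319] -5.552510371133024 [[0.9, 1.8], [0.5, 0.0], [-0.3, -0.9], [-1.3, 0.6], [1.5, -0.6], [-4.6, -0.4], [-0.2, -2.8], [-1.6, 0.4]]
[0.42654603 0.05272141 0.055     ] [0.59077184 0.03675635 0.055     ] [0.52110029 0.0435294  0.024     ]
[[0.0,-0.0,0.001,-0.0005,-0.0004,0.0225,-0.05],[0.0,-0.0,0.001,-0.0005,-0.0004,0.0225,-0.05],[0.0,-0.0,0.001,-0.0005,-0.0004,0.0225,-0.05],[0.0,-0.0,0.001,-0.0005,-0.0004,0.0225,-0.05],[0.0,-0.0,0.001,-0.0005,-0.0004,0.0225,-0.05],[0.0,-0.0,0.001,-0.0006,-0.0004,0.0225,-0.05],[0.0,-0.0,0.001,-0.0005,-0.0003,0.0226,-0.05],[0.0,-0.0,0.001,-0.0006,-0.0004,0.0225,-0.05]]
[[-0.0,-0.0,-0.0,0.0,0.0,0.015,-0.05],[-0.0,-0.0,-0.0,0.0,0.0,0.015,-0.05],[-0.0,-0.0,-0.0,0.0,0.0,0.015,-0.05],[-0.0,-0.0,-0.0,0.0,0.0,0.015,-0.05]]
```

>>> step_arm:
  series:
    - [0,0,0.002,-0.001,-0.001,0.022,-0.05]
    - [0,0,0.002,-0.001,-0.001,0.023,-0.05]
    - [0,0,0.002,-0.001,-0.001,0.022,-0.05]
    - [0,0,0.002,-0.001,0,0.023,-0.05]
    - [0,0,0,0,0,0.022,-0.05]
    - [0,0,0,0,0,0.023,-0.05]
    - [0,0,0,0,0,0.022,-0.05]
    - [0,0,0,0,0,0.023,-0.05]

```text
clock: 4.9
ee_pos: [0.4266, 0.05, 0.0997]
tcp_rot: [180.0, 0.0, 84.1]
ft_force: [0.1, -0.9, 0.8]
opening: 0.0405
grasp_force: 0.0
```

>>> step_arm:
  series:
    - [0,0,0,0,0,0.015,-0.05]
    - [0,0,0,0,0,0.015,-0.05]
    - [0,0,0,0,0,0.015,-0.05]
    - [0,0,0,0,0,0.015,-0.05]
    - [0,0,0,0,0,0,-0.05]

```text
clock: 5.52
ee_pos: [0.4255, 0.0511, 0.0392]
tcp_rot: [-179.9, -0.0, 84.2]
ft_force: [0.1, -0.4, 0.3]
opening: 0.0406
grasp_force: 0.0
```

Nothing touched on the way down. Closing lightly.

>>> step_arm:
  series:
    - [0,0,0,0,0,0,-1]
    - [0,0,0,0,0,0,-1]
    - [0,0,0,0,0,0,-1]
    - [0,0,0,0,0,0,-1]
  squeeze: 25

```text
clock: 6.02
ee_pos: [0.4254, 0.0513, 0.0407]
tcp_rot: [-179.9, 0.0, 84.2]
ft_force: [-7.3, 0.9, 7.5]
opening: 0.0111
grasp_force: 24.4
```

```bash
python3 - <<'E'
from workcell import env
from h import *
s=env.sense(); print(s["ee_pos"],s["tcp_rot"],s["opening"],s["grasp_force"],s["ft_force"])
p0=s["ee_pos"]; yaw=s["tcp_rot"][2]
# arc displacement in (forward f, up u), tool y = forward(fixture x), tool z=-u
th=np.radians([0,10,20]+list(np.arange(28,108,8.0))+[107.7])
f=.165*(1-np.cos(th)); u=.165*np.sin(th)
for a,b,c in zip(np.degrees(th[1:]),np.diff(f),np.diff(u)): print(round(a,1),b.round(4),(-c).round(4))
E
```

```text
[0.42537374 0.05127637 0.04073657] [-1.79913611e+02  3.97224816e-02  8.42424117e+01] 0.011120163231755496 24.407216012477875 [-7.32281323  0.89656812  7.54758751]
10.0 0.0025 -0.0287
20.0 0.0074 -0.0278
28.0 0.0094 -0.021
36.0 0.0122 -0.0195
44.0 0.0148 -0.0176
52.0 0.0171 -0.0154
60.0 0.0191 -0.0129
68.0 0.0207 -0.0101
76.0 0.0219 -0.0071
84.0 0.0227 -0.004
92.0 0.023 -0.0008
100.0 0.0229 0.0024
107.7 0.0215 0.0053
```

>>> step_arm:
  series:
    - [0,0,0,0,0.001,-0.014,-1]
    - [0,0,0,0,0.002,-0.015,-1]
    - [0,0,0,0,0.003,-0.014,-1]
    - [0,0,0,0,0.004,-0.013,-1]
    - [0,0,0,0,0.006,-0.014,-1]
    - [0,0,0,0,0.006,-0.012,-1]
    - [0,0,0,0,0.008,-0.013,-1]
    - [0,0,0,0,0.009,-0.011,-1]
    - [0,0,0,0,0.009,-0.011,-1]
    - [0,0,0,0,0.011,-0.009,-1]
    - [0,0,0,0,0.011,-0.009,-1]
    - [0,0,0,0,0.012,-0.008,-1]

```text
clock: 7.52
ee_pos: [0.5074, 0.0434, 0.1863]
tcp_rot: [180.0, 0.0, 84.3]
ft_force: [-6.2, 0.9, 7.2]
opening: 0.0107
grasp_force: 25.3
```

>>> step_arm:
  series:
    - [0,0,0,0,0.013,-0.007,-1]
    - [0,0,0,0,0.013,-0.005,-1]
    - [0,0,0,0,0.014,-0.004,-1]
    - [0,0,0,0,0.014,-0.003,-1]
    - [0,0,0,0,0.014,-0.002,-1]
    - [0,0,0,0,0.015,-0.001,-1]
    - [0,0,0,0,0.014,0.001,-1]
    - [0,0,0,0,0.014,0.002,-1]

```text
clock: 8.52
ee_pos: [0.6193, 0.0325, 0.2041]
tcp_rot: [179.9, -0.1, 84.3]
ft_force: [-0.3, 4.9, 0.8]
opening: 0.0107
grasp_force: 26.1
```

>>> step_arm:
  series:
    - [0,0,0,0,0.006,0.001,-1]
    - [0,0,0,0,0.006,0.002,-1]
    - [0,0,0,0,0.005,0.001,-1]
    - [0,0,0,0,0.003,0.001,-1]
    - [0,0,0,0,0,0,-1]

```text
clock: 9.15
ee_pos: [0.6392, 0.0305, 0.1983]
tcp_rot: [179.9, -0.1, 84.3]
ft_force: [1.4, 4.2, 4.1]
opening: 0.0107
grasp_force: 26.6
```

>>> step_arm:
  series:
    - [0,0,0,0,0.002,0.001,-1]
    - [0,0,0,0,0.001,0,-1]
    - [0,0,0,0,0,0,-1]

```text
clock: 9.52
ee_pos: [0.6396, 0.0305, 0.1981]
tcp_rot: [-179.9, -0.0, 84.3]
ft_force: [-12.3, 3.5, 15.3]
opening: 0.0108
grasp_force: 27.6
```

The gate is on its stop. It moved only 0.4 mm when commanded 3 mm, with a 12 N reaction. Release and go up.

>>> step_arm:
  series:
    - [0,0,0,0,-0.002,0,-1]
    - [0,0,0,0,0,0,-0.2]
    - [0,0,0,0,0,0,-0.2]
    - [0,0,0,0,0,-0.005,-0.2]
    - [0,0,0,0,0,-0.02,-0.2]
    - [0,0,0,0,0,-0.03,-0.2]
    - [0,0,0,0,0,-0.03,0]
    - [0,0,0,-0.01,-0.02,-0.02,1]
    - [0,0,0,-0.01,-0.03,0,1]
    - [0,0,0,-0.01,-0.03,0,1]
    - [0,0,0,0,-0.03,0,1]
    - [0,0,0,0,-0.03,0,1]

```text
clock: 11.02
ee_pos: [0.496, 0.0134, 0.3015]
tcp_rot: [180.0, 0.0, 84.2]
ft_force: [0.2, 0.8, 0.0]
opening: 0.0856
grasp_force: 0.0
```

```bash
python3 - <<'E'
from workcell import env
from h import *
s=env.sense(); p0=s["ee_pos"]; print(p0,s["tcp_rot"],s["joint_positions"])
# view pose: back of the fixture, yaw -5.6
q,Q=rows(p0,s["tcp_rot"],[.47,.05,.28],[180,0,-5.6],12,1,3); print(q)
E
```

```text
[0.4959987  0.01341486 0.30152226] [1.79991781e+02 1.06065666e-02 8.41693267e+01] [ 29.50796184   7.08149263 -38.14661928  89.66404328   4.39784434
  84.76601573 -14.65796267]
[[0.0,0.0,0.131,0.003,-0.002,0.002,1],[0.0,0.0,0.131,0.002,-0.003,0.002,1],[0.0,0.0,0.131,0.002,-0.003,0.002,1],[0.0,0.0,0.131,0.002,-0.003,0.002,1],[0.0,0.0,0.131,0.001,-0.004,0.002,1],[0.0,0.0,0.131,0.001,-0.004,0.002,1],[0.0,0.0,0.131,0.0,-0.004,0.002,1],[0.0,0.0,0.131,-0.0,-0.004,0.002,1],[0.0,0.0,0.131,-0.001,-0.004,0.001,1],[0.0,0.0,0.131,-0.001,-0.003,0.002,1],[0.0,0.0,0.131,-0.002,-0.003,0.001,1],[0.0,0.0,0.131,-0.002,-0.003,0.002,1]]
[0.46967899 0.04991146 0.27951174]
```

>>> step_arm:
  series:
    - [0,0,0.131,0.003,0.002,0.002,1]
    - [0,0,0.131,0.003,0.001,0.002,1]
    - [0,0,0.131,0.003,0.001,0.002,1]
    - [0,0,0.131,0.003,0,0.002,1]
    - [0,0,0.131,0.003,0,0.002,1]
    - [0,0,0.131,0.003,-0.001,0.002,1]
    - [0,0,0.131,0.002,-0.001,0.002,1]
    - [0,0,0.131,0.002,-0.002,0.002,1]
    - [0,0,0.131,0.002,-0.002,0.001,1]
    - [0,0,0.131,0.002,-0.002,0.002,1]
    - [0,0,0.131,0.001,-0.003,0.001,1]
    - [0,0,0.131,0.001,-0.003,0.002,1]

```text
clock: 12.52
ee_pos: [0.5128, 0.0456, 0.2796]
tcp_rot: [180.0, -0.0, -6.1]
ft_force: [-0.0, 0.6, -0.5]
opening: 0.0855
grasp_force: 0.0
```

```bash
python3 - <<'E'
from workcell import env
from h import *
im=env.get_image("wrist"); pickle.dump(im,open("w2.pkl","wb"))
for d in env.outline_of("wrist","bracket")[:2]: print(d["confidence"],d["box"])
f=im["frame"]
s=env.sense(); print(s["ee_pos"],s["tcp_rot"],s["joint_positions"])
R=Ro.from_euler('z',-5.55,degrees=True)
uv={}
for c in [(0,0,60),(-25,55,6),(-25,-55,6),(25,55,6),(25,-55,6),(-5,15,60),(-5,-15,60),(5,15,60),(5,-15,60),(-13,0,42)]:
    uv[c]=proj(im,R.apply((np.array(c)+[5,0,24])/1000)+[.5161,.044,0])[0]
u0=np.mean(list(uv.values()),0).astype(int)-[75,56]
print(u0)
for c in uv: print(c,((uv[c]-u0)*800/150).round())
cv2.imwrite("pics/w2.png",cv2.resize(f[u0[1]:u0[1]+112,u0[0]:u0[0]+150],(800,597),interpolation=cv2.INTER_CUBIC))
E
```

```text
0.66 [231.2, 148.9, 320.2, 188.2]
[0.51268261 0.04582925 0.27933391] [ 1.79996707e+02  1.47712880e-02 -5.92794069e+00] [  19.67707735    9.41076318  -32.16393172   89.69459236    5.03692393
   82.36301991 -108.73837192]
[203 116]
(0, 0, 60) [401. 314.]
(-25, 55, 6) [172. 377.]
(-25, -55, 6) [631. 372.]
(25, 55, 6) [162. 166.]
(25, -55, 6) [637. 161.]
(-5, 15, 60) [328. 338.]
(-5, -15, 60) [474. 337.]
(5, 15, 60) [327. 290.]
(5, -15, 60) [474. 289.]
(-13, 0, 42) [401. 357.]
```

View pics/w2.png

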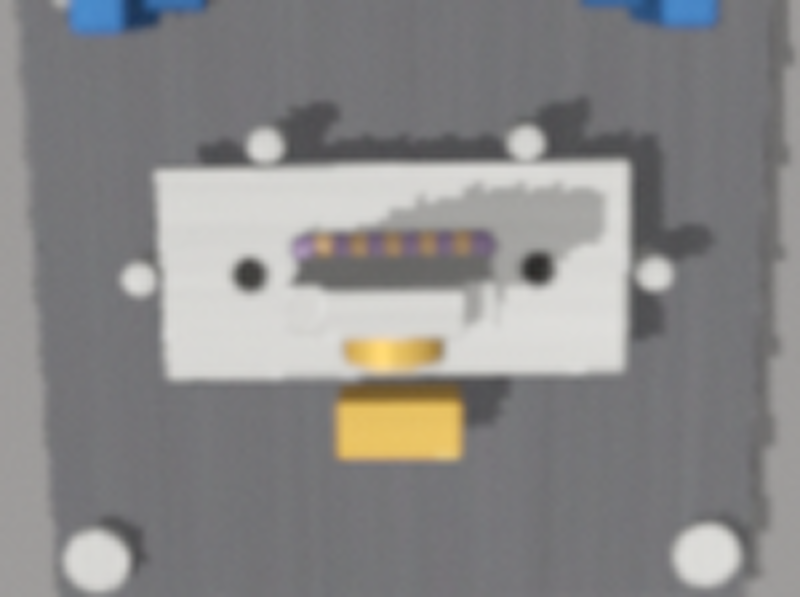

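The bracket is in place with nothing in the way; its foot corners are at (155,170), (629,160), (627,373), (167,380) in the crop. I'll fit its pose and plan the grasp.

```bash
cat > b.py <<'E'
from h import *
W=pickle.load(open("w2.pkl","rb"));k=150/800
ob=[((25,55,6),(155,170)),((25,-55,6),(629,160)),((-25,-55,6),(627,373)),((-25,55,6),(167,380))]
def res(p):
    R=Ro.from_euler('z',p[2]); return np.ravel([proj(W,R.apply(np.array(c)/1000)+[p[0],p[1],.024])[0]-(np.array(u)*k+[203,116]) for c,u in ob])
r=least_squares(res,[.52,.044,-.1]);p=r.x;print(p,np.degrees(p[2]),res(p).round(1))
yaw=np.degrees(p[2])
tz=.024+.040-.019
s=[.5127,.0458,.2793];e=[180,0,-5.93]
q,Q=rows(s,e,[p[0],p[1],tz+.07],[180,0,yaw],7,1);print(q)
E
python3 b.py
```

```text
[ 0.52084536  0.04504434 -0.08793129] -5.038091619494957 [ 0.   0.   0.1  0.2 -0.2 -0.3  0.1  0. ]
[[0.0,0.0,-0.002,0.0012,-0.0,0.0235,1],[0.0,0.0,-0.002,0.0012,-0.0,0.0235,1],[0.0,0.0,-0.002,0.0012,-0.0,0.0235,1],[0.0,0.0,-0.002,0.0011,-0.0,0.0234,1],[0.0,0.0,-0.002,0.0012,-0.0,0.0235,1],[0.0,0.0,-0.002,0.0011,-0.0,0.0234,1],[0.0,0.0,-0.002,0.0012,-0.0,0.0235,1]]
[0.52086095 0.04500139 0.115     ]
```

>>> step_arm:
  series:
    - [0,0,-0.002,0.001,0,0.023,1]
    - [0,0,-0.002,0.001,0,0.024,1]
    - [0,0,-0.002,0.001,0,0.023,1]
    - [0,0,-0.002,0.001,0,0.024,1]
    - [0,0,-0.002,0.001,0,0.023,1]
    - [0,0,-0.002,0.001,0,0.024,1]
    - [0,0,-0.002,0.001,0,0.023,1]
    - [0,0,0,0.001,0,0.023,1]
    - [0,0,0,0,0,0.02,1]
    - [0,0,0,0,0,0.018,1]
    - [0,0,0,0,0,0.011,1]
    - [0,0,0,0,0,0,1]

```text
clock: 14.12
ee_pos: [0.5203, 0.0449, 0.0428]
tcp_rot: [180.0, 0.1, -5.0]
ft_force: [-0.5, 0.9, -0.4]
opening: 0.0855
grasp_force: 0.0
```

>>> step_arm:
  series:
    - [0,0,0,0,0,0,-1]
    - [0,0,0,0,0,0,-1]
    - [0,0,0,0,0,0,-1]
    - [0,0,0,0,0,0,-1]
    - [0,0,0,0,0,0,-1]
  squeeze: 80

```text
clock: 14.75
ee_pos: [0.5217, 0.0452, 0.0445]
tcp_rot: [-180.0, -0.1, -5.0]
ft_force: [-0.9, -0.2, 5.2]
opening: 0.0426
grasp_force: 81.8
```

>>> step_arm:
  series:
    - [0,0,0,0,0,-0.004,-1]
    - [0,0,0,0,0,-0.006,-1]
    - [0,0,0,0,0,-0.01,-1]
    - [0,0,0,0,0,-0.015,-1]
    - [0,0,0,0,0,-0.02,-1]
    - [0,0,0,0,0,-0.03,-1]
    - [0,0,0,0,0,-0.03,-1]
    - [0,0,0,0,0,-0.03,-1]
    - [0,0,0,0,0,-0.03,-1]
    - [0,0,0,0,0,-0.03,-1]
    - [0,0,0,0,0,-0.02,-1]
    - [0,0,0,0,0,0,-1]

```text
clock: 16.25
ee_pos: [0.5214, 0.0453, 0.2707]
tcp_rot: [-180.0, -0.2, -5.0]
ft_force: [-0.0, 0.2, -4.1]
opening: 0.0426
grasp_force: 81.5
```

The bracket is held at 42.6 mm opening and lifted clear. Next, a pre-show pose 130 mm farther out along the lens axis, where the wrist camera should see the lens.

```bash
cat > show.py <<'E'
from h import *
WT=np.array([-9.9,.2,10.5])/1000   # weld in tool frame
def goal(cx,cy,yaw,dx=0.,lift=0.,wt=WT):
    L=Ro.from_euler('zy',[yaw,30],degrees=True) if False else Ro.from_matrix(Ro.from_euler('z',yaw,degrees=True).as_matrix()@Ro.from_euler('y',30,degrees=True).as_matrix())
    h=Ro.from_euler('z',yaw,degrees=True).apply([.11,0,.29])
    lens=np.array([cx,cy,0])+h
    R=L*Ro.from_euler('x',180,degrees=True)
    w=lens+L.apply([.12+dx,0,0])+[0,0,lift]
    return w-R.apply(wt),R,lens,L
E
python3 - <<'E'
from show import *
from workcell import env
s=env.sense(); print(s["ee_pos"],s["tcp_rot"],s["joint_positions"])
g,R,lens,L=goal(.5684,-.4691,106.67,.13,.08); print("lens",lens,L.as_matrix()[:,0],g,R.as_euler('xyz',degrees=True))
q,Q=s["ee_pos"],RT(s["tcp_rot"])
qm=(q+g)/2; Qm=Q*Ro.from_rotvec((Q.inv()*R).as_rotvec()/2)
q,Q=rows(q,Q,qm,Qm,12,-1,3); q,Q=rows(q,Q,g,R,12,-1,3); print(q,Q.as_euler('xyz',degrees=True))
E
```

```text
[0.52144354 0.04531238 0.27065341] [-179.97290809   -0.2286759    -5.03264388] [  19.63697784   10.59447935  -32.38955019   89.58342285    5.76147214
   81.2573169  -108.19733011]
lens [ 0.53684551 -0.36372299  0.29      ] [-0.24842715  0.8296288  -0.5       ] [ 0.47058169 -0.14313048  0.24914327] [180.    30.   106.67]
[[-0.021,-0.015,-0.079,-0.001,0.008,0.001,-1],[-0.021,-0.015,-0.079,-0.002,0.008,0.001,-1],[-0.021,-0.015,-0.079,-0.003,0.008,0.001,-1],[-0.021,-0.015,-0.079,-0.003,0.007,0.002,-1],[-0.021,-0.015,-0.079,-0.004,0.007,0.002,-1],[-0.021,-0.015,-0.079,-0.004,0.007,0.002,-1],[-0.021,-0.015,-0.079,-0.005,0.006,0.002,-1],[-0.021,-0.015,-0.079,-0.005,0.006,0.002,-1],[-0.021,-0.015,-0.079,-0.006,0.005,0.002,-1],[-0.021,-0.015,-0.079,-0.006,0.005,0.003,-1],[-0.021,-0.015,-0.079,-0.006,0.004,0.003,-1],[-0.021,-0.015,-0.079,-0.007,0.004,0.003,-1]]
[[-0.022,-0.014,-0.079,-0.007,0.003,0.003,-1],[-0.022,-0.014,-0.079,-0.007,0.003,0.003,-1],[-0.022,-0.014,-0.079,-0.007,0.002,0.004,-1],[-0.022,-0.014,-0.079,-0.007,0.001,0.004,-1],[-0.022,-0.014,-0.079,-0.007,0.001,0.004,-1],[-0.022,-0.014,-0.079,-0.007,-0.0,0.004,-1],[-0.022,-0.014,-0.079,-0.007,-0.001,0.004,-1],[-0.022,-0.014,-0.079,-0.007,-0.001,0.004,-1],[-0.022,-0.014,-0.079,-0.007,-0.002,0.004,-1],[-0.022,-0.014,-0.079,-0.007,-0.003,0.004,-1],[-0.022,-0.014,-0.079,-0.006,-0.003,0.004,-1],[-0.022,-0.014,-0.079,-0.006,-0.004,0.004,-1]]
[ 0.47018583 -0.14313208  0.2493306 ] [179.56881908  30.01285123 106.50825617]
```

>>> step_arm:
  series:
    - [-0.021,-0.015,-0.079,-0.001,0.008,0.001,-1]
    - [-0.021,-0.015,-0.079,-0.002,0.008,0.001,-1]
    - [-0.021,-0.015,-0.079,-0.003,0.008,0.001,-1]
    - [-0.021,-0.015,-0.079,-0.003,0.007,0.002,-1]
    - [-0.021,-0.015,-0.079,-0.004,0.007,0.002,-1]
    - [-0.021,-0.015,-0.079,-0.004,0.007,0.002,-1]
    - [-0.021,-0.015,-0.079,-0.005,0.006,0.002,-1]
    - [-0.021,-0.015,-0.079,-0.005,0.006,0.002,-1]
    - [-0.021,-0.015,-0.079,-0.006,0.005,0.002,-1]
    - [-0.021,-0.015,-0.079,-0.006,0.005,0.003,-1]
    - [-0.021,-0.015,-0.079,-0.006,0.004,0.003,-1]
    - [-0.021,-0.015,-0.079,-0.007,0.004,0.003,-1]

```text
clock: 17.75
ee_pos: [0.4942, -0.0494, 0.2565]
tcp_rot: [172.1, 15.2, 48.8]
ft_force: [-0.2, 0.2, -2.6]
opening: 0.0423
grasp_force: 81.5
```

>>> step_arm:
  series:
    - [-0.022,-0.014,-0.079,-0.007,0.003,0.003,-1]
    - [-0.022,-0.014,-0.079,-0.007,0.003,0.003,-1]
    - [-0.022,-0.014,-0.079,-0.007,0.002,0.004,-1]
    - [-0.022,-0.014,-0.079,-0.007,0.001,0.004,-1]
    - [-0.022,-0.014,-0.079,-0.007,0.001,0.004,-1]
    - [-0.022,-0.014,-0.079,-0.007,0,0.004,-1]
    - [-0.022,-0.014,-0.079,-0.007,-0.001,0.004,-1]
    - [-0.022,-0.014,-0.079,-0.007,-0.001,0.004,-1]
    - [-0.022,-0.014,-0.079,-0.007,-0.002,0.004,-1]
    - [-0.022,-0.014,-0.079,-0.007,-0.003,0.004,-1]
    - [-0.022,-0.014,-0.079,-0.006,-0.003,0.004,-1]
    - [-0.022,-0.014,-0.079,-0.006,-0.004,0.004,-1]

```text
clock: 19.25
ee_pos: [0.4685, -0.1434, 0.246]
tcp_rot: [180.0, 29.9, 106.9]
ft_force: [0.2, -0.3, -3.4]
opening: 0.0426
grasp_force: 81.5
```

```bash
python3 - <<'E'
from workcell import env
from show import *
im=env.get_image("wrist"); pickle.dump(im,open("w3.pkl","wb"))
for t in ["lens","camera","bracket"]:
    for d in env.outline_of("wrist",t)[:2]: print(t,d["confidence"],d["box"])
cv2.imwrite("pics/w3.png",cv2.resize(im["frame"],(800,600)))
s=env.sense(); print(s["ee_pos"],s["tcp_rot"],s["joint_positions"])
lens=np.array([.53685,-.3637,.29]); print(proj(im,[lens])*800/560)
top=env.get_image("top"); S=env.get_image("scene"); pickle.dump((top,S),open("w4.pkl","wb"))
E
```

```text
camera 0.65 [272.2, 324.6, 280.3, 357.9]
bracket 0.93 [174.8, 208.3, 381.9, 328.2]
[ 0.46881459 -0.14331886  0.24671965] [179.8278052   29.90678957 106.50517594] [ 29.40591755  -1.34401017 -36.57015963 109.9849064   30.95024328
  68.74713644  -1.5030403 ]
[[399.93022015 615.34888086]]
```

View pics/w3.png

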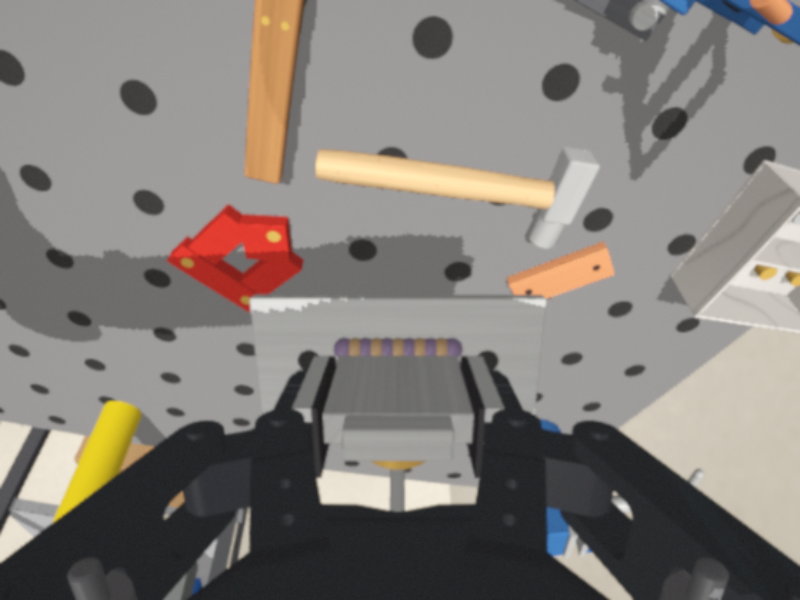

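The bracket sits square in the grip (foot edge from (250,297) to (546,296)), and the camera column shows at x≈397, as predicted. To tighten the camera pose I'll fit a simple solid model to its outlines in both fixed views and compare it with the column in the wrist view.

```bash
cat > cam.py <<'E'
from workcell import env
from show import *
from scipy.optimize import minimize
ims=pickle.load(open("ims.pkl","rb"))
def box(a,b): return np.array([[x,y,z] for x in (a[0],b[0]) for y in (a[1],b[1]) for z in (a[2],b[2])],float)
def cyl(r,x0,x1):
    t=np.linspace(0,2*np.pi,40); return np.array([[x,r*np.cos(a),r*np.sin(a)] for x in (x0,x1) for a in t])
L0=Ro.from_euler('y',30,degrees=True); off=np.array([110,0,290.])
parts=[L0.apply(cyl(32,-10,0))+off,L0.apply(cyl(16,-45,0))+off,L0.apply(box((-102,-23,-23),(-42,23,23)))+off,
  cyl(8,0,380)[:,[1,2,0]],box((-30,-25,0),(30,25,55)),box((-16,-16,330),(16,16,365))]
def mask(im,p,sel):
    R=Ro.from_euler('z',p[2],degrees=True); m=np.zeros((1680,2240),np.uint8)
    for i in sel:
        uv=proj(im,R.apply(parts[i]/1000)+[p[0],p[1],0])
        cv2.fillConvexPoly(m,cv2.convexHull(((uv+.5)*4*16).astype(np.int32)),1,cv2.LINE_8,4)
    return m
def up(r): return cv2.resize(r.astype(np.uint8),(2240,1680),interpolation=cv2.INTER_NEAREST)
def red(im,b):
    h=cv2.cvtColor(im["frame"],cv2.COLOR_BGR2HSV); m=((h[...,0]<8)|(h[...,0]>172))&(h[...,1]>130)
    o=np.zeros_like(m);l,t,r,bt=b;o[t:bt,l:r]=m[t:bt,l:r];return up(o)
if __name__=="__main__":
    S,T=ims["scene"],ims["top"]
    tg=[(S,up(ims["scenecamera"]),range(6)),(T,up(ims["topcamera"]),range(6))]
    rs=red(S,(110,295,155,340))
    def cost(p):
        c=0
        for im,m,sel in tg:
            k=mask(im,p,sel); c+=1-(k&m).sum()/(k|m).sum()
        k=mask(S,p,[4]); 
        return c+.5*(1-(k&rs).sum()/(k|rs).sum())
    sim=np.array([[.5684,-.469,106.7],[.578,-.469,106.7],[.5684,-.459,106.7],[.5684,-.469,111]])
    r=minimize(cost,sim[0],method='Nelder-Mead',options=dict(initial_simplex=sim,maxiter=120,xatol=1e-4,fatol=1e-4))
    p=r.x;print(p,r.fun,cost(sim[0]))
    print("lens",goal(*p)[2],goal(*sim[0])[2])
    W=pickle.load(open("w3.pkl","rb"))
    for q in (p,sim[0]): print(proj(W,[[q[0],q[1],z] for z in (.08,.15)])*800/560)
    o=[]
    for im,(x,y,w,h) in [(T,(415,145,75,62)),(S,(84,224,75,113))]:
        a=cv2.resize(im["frame"],None,fx=5,fy=5,interpolation=cv2.INTER_CUBIC)
        R=Ro.from_euler('z',p[2],degrees=True)
        for q in [np.split(parts[0],2)[1],np.split(parts[0],2)[0],np.array(parts[2])[[0,1,3,2,0,4,5,7,6,4]],parts[4][[1,3,7,5,1]],parts[3][[0,40]]]:
            cv2.polylines(a,[((proj(im,R.apply(q/1000)+[p[0],p[1],0])+.5)*5).astype(np.int32)],False,(0,255,0),1)
        a=a[y*5:(y+h)*5,x*5:(x+w)*5]; o.append(np.vstack([a,np.zeros((max(0,565-a.shape[0]),a.shape[1],3),np.uint8)]))
    cv2.imwrite("pics/ov.png",np.hstack(o))
E
python3 cam.py
```

```text
[  0.56600937  -0.46771295 105.44088223] 0.3289710406064567 0.3724275506030833
lens [ 0.53672254 -0.36168333  0.29      ] [ 0.53679034 -0.36363953  0.29      ]
[[396.75037866 416.11655156]
 [396.75919481 475.79823996]]
[[398.40282469 416.91913274]
 [398.56833939 476.48880392]]
```

View pics/ov.png

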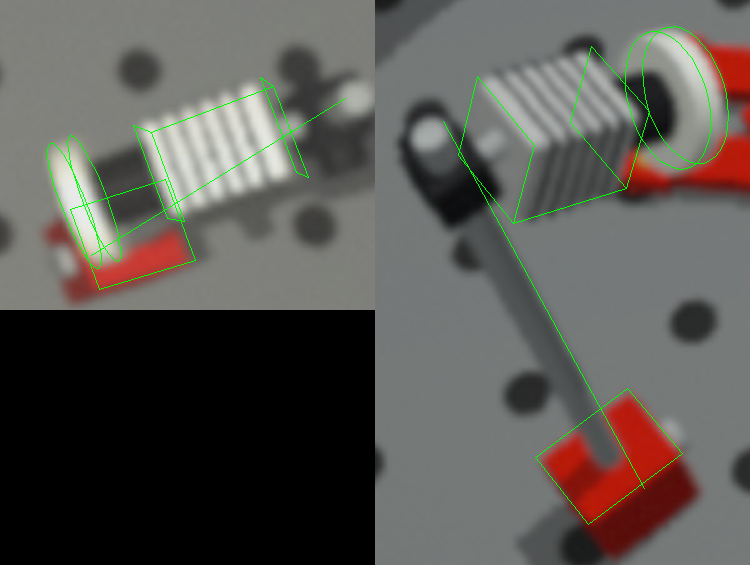

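The overlay fits the ring, body and base to within about 1–2 px. Averaging the fits gives a lens at about (0.537,-0.362) and a yaw of about 106°. Now I'll check the bracket in the hand against the wrist view and plan the approach.

```bash
python3 - <<'E'
from workcell import env
from show import *
W=pickle.load(open("w3.pkl","rb")); s=env.sense(); P=s["ee_pos"]; R=RT(s["tcp_rot"])
c=np.array([(25,55,6),(25,-55,6),(-25,55,6),(-25,-55,6),(9,22,6),(9,-22,6),(5,15,60),(5,-15,60)],float)*[1,-1,-1]/1000+[-.0009,.0002,.0205]
print((proj(W,R.apply(c)+P)*800/560).round(1).tolist())
g,G,lens,L=goal(.5671,-.4679,106,0,0); print(lens,g,G.as_euler('xyz',degrees=True),P)
print("to tool",R.inv().apply(g-P),(R.inv()*G).as_rotvec())
q,Q=rows(P,R,g+L.apply([.04,0,0]),G,10,-1,3);print(q,Q.as_euler('xyz',degrees=True))
E
```

```text
[[250.8, 298.5], [551.6, 299.7], [262.7, 418.2], [538.0, 419.0], [342.1, 339.8], [459.9, 340.3], [345.4, 432.8], [459.7, 433.1]]
[ 0.53677989 -0.36216121  0.29      ] [ 0.50413225 -0.24903095  0.23414327] [180.  30. 106.] [ 0.4694236  -0.14301958  0.24700553]
to tool [-0.09024396  0.00283238  0.06675736] [ 0.00835266 -0.00162633  0.00834948]
[[0.001,-0.0,0.001,-0.005,0.0,0.007,-1],[0.001,-0.0,0.001,-0.005,0.0,0.007,-1],[0.001,-0.0,0.001,-0.005,0.0,0.007,-1],[0.001,-0.0,0.001,-0.005,0.0,0.007,-1],[0.001,-0.0,0.001,-0.005,0.001,0.006,-1],[0.001,-0.0,0.001,-0.005,0.001,0.007,-1],[0.001,-0.0,0.001,-0.005,0.0,0.006,-1],[0.001,-0.0,0.001,-0.005,0.001,0.007,-1],[0.001,-0.0,0.001,-0.005,0.0,0.006,-1],[0.001,-0.0,0.001,-0.005,0.001,0.007,-1]]
[ 0.49485676 -0.21555318  0.21386054] [-179.95939498   29.90685345  105.89135379]
```

>>> step_arm:
  series:
    - [0.001,0,0.001,-0.005,0,0.007,-1]
    - [0.001,0,0.001,-0.005,0,0.007,-1]
    - [0.001,0,0.001,-0.005,0,0.007,-1]
    - [0.001,0,0.001,-0.005,0,0.007,-1]
    - [0.001,0,0.001,-0.005,0.001,0.006,-1]
    - [0.001,0,0.001,-0.005,0.001,0.007,-1]
    - [0.001,0,0.001,-0.005,0,0.006,-1]
    - [0.001,0,0.001,-0.005,0.001,0.007,-1]
    - [0,0,0,-0.005,0,0.006,-1]
    - [0,0,0,-0.005,0,0.007,-1]
    - [0,0,0,0,0,0,-1]

```text
clock: 20.92
ee_pos: [0.4935, -0.2171, 0.2136]
tcp_rot: [-179.9, 29.9, 106.0]
ft_force: [-0.2, 1.0, -4.1]
opening: 0.0427
grasp_force: 81.9
```

>>> step_arm:
  series:
    - [0,0,0,-0.005,0,0,-1]
    - [0,0,0,-0.007,0,0,-1]
    - [0,0,0,-0.007,0,0,-1]
    - [0,0,0,-0.007,0,0,-1]
    - [0,0,0,-0.006,0,0,-1]
    - [0,0,0,-0.005,0,0,-1]
    - [0,0,0,-0.003,0,0,-1]
    - [0,0,0,0,0,0,-1]
    - [0,0,0,0,0,0,-1]
    - [0,0,0,0,0,0,-1]

```text
clock: 22.18
ee_pos: [0.5035, -0.2494, 0.234]
tcp_rot: [-180.0, 29.9, 106.1]
ft_force: [0.3, 0.4, -3.7]
opening: 0.0426
grasp_force: 81.9
```

```bash
python3 - <<'E'
from workcell import env
from cam import *
s=env.sense(); P=s["ee_pos"]; R=RT(s["tcp_rot"]); print(P,s["tcp_rot"],s["ft_force"],s["grasp_force"])
g,G,lens,L=goal(.5671,-.4679,106,0,0); print("to go",R.inv().apply(g-P)*1000,(R.inv()*G).as_rotvec())
W=env.get_image("wrist");S=env.get_image("scene");T=env.get_image("top"); pickle.dump((W,S,T),open("fin.pkl","wb"))
br=np.array([(25,55,6),(25,-55,6),(-25,-55,6),(-25,55,6),(25,55,6)],float)*[1,-1,-1]/1000+[-.0009,.0002,.0205]
tb=np.array([(5,22,6),(5,22,52),(5,15,52),(5,15,60),(5,-15,60),(5,-15,52),(5,-22,52),(5,-22,6)],float)*[1,-1,-1]/1000+[-.0009,.0002,.0205]
ring=Ro.from_euler('z',106,degrees=True).apply((np.split(parts[0],2)[1])/1000)+[.5671,-.4679,0]
ln=np.array([lens,lens+L.apply([.12,0,0])])
o=[]
for im,(x,y,w,h),f in [(W,(165,200,225,135),3.5),(S,(90,150,112,150),3.5),(T,(340,110,112,150),3.5)]:
    a=cv2.resize(im["frame"],None,fx=f,fy=f,interpolation=cv2.INTER_CUBIC)
    for q in [R.apply(br)+P,R.apply(tb)+P]+([] if im is W else [ring,ln]):
        cv2.polylines(a,[((proj(im,q)+.5)*f).astype(np.int32)],False,(0,255,0),1)
    o.append(a[int(y*f):int((y+h)*f),int(x*f):int((x+w)*f)])
b=np.hstack([o[1],o[2]])
b=cv2.resize(b,None,fx=.7,fy=.7); w=max(b.shape[1],o[0].shape[1])
c=np.vstack([np.hstack([q,np.zeros((q.shape[0],w-q.shape[1],3),np.uint8)]) for q in (cv2.resize(o[0],None,fx=.48,fy=.48),)])
full=np.zeros((600,800,3),np.uint8); full[:o[1].shape[0],:392]=o[1][:,:392]; full[:o[2].shape[0],400:792]=o[2][:,:392]
cv2.imwrite("pics/fin.png",full); cv2.imwrite("pics/finw.png",o[0])
E
```

```text
[ 0.50345535 -0.24935662  0.2339922 ] [-179.97323167   29.94201664  106.11500347] [ 0.2781834   0.43396407 -3.69527651] 81.8640410900116
to go [ 0.03291338  0.74060731 -0.1936343 ] [ 0.00053552 -0.00101159  0.00173902]
```

View pics/fin.png

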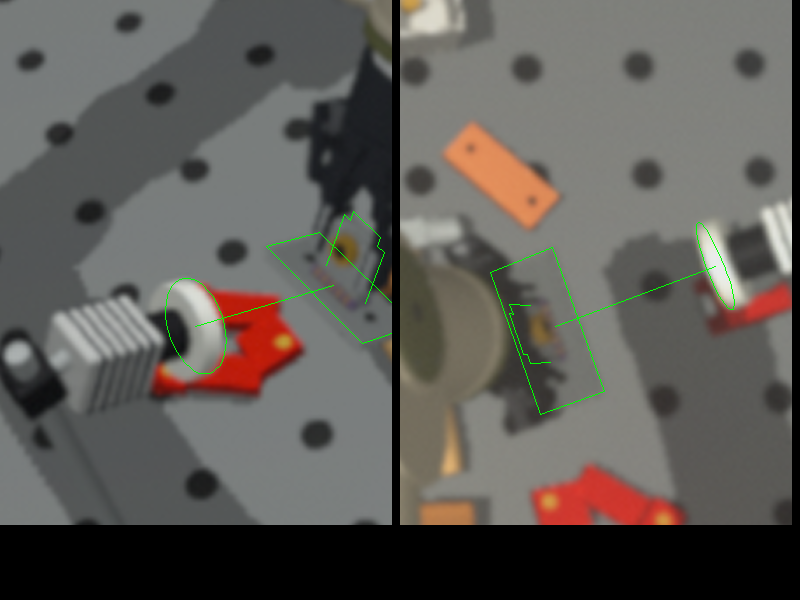

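View pics/finw.png

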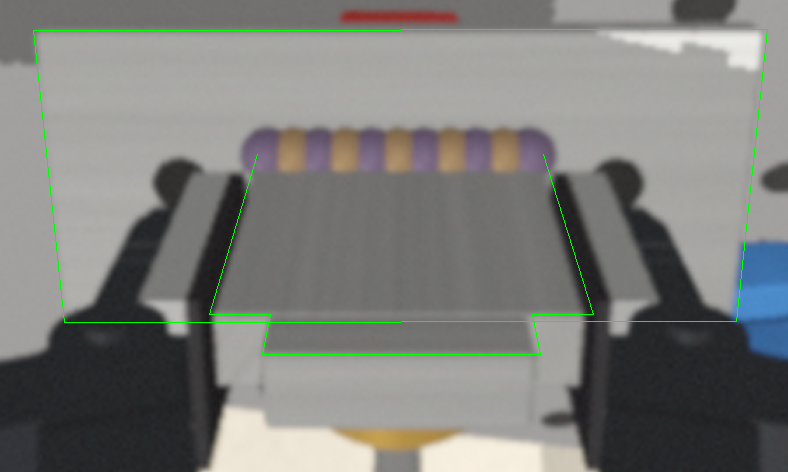

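The wrist overlay matches the held bracket to about 1 mm. The scene and top views put the weld on the lens axis at 120 mm. A last 0.7 mm trim, then settle.

>>> step_arm:
  series:
    - [0,0,0.002,0,0.0007,0,-1]
    - [0,0,0,0,0,0,-1]
    - [0,0,0,0,0,0,-1]
    - [0,0,0,0,0,0,-1]
    - [0,0,0,0,0,0,-1]
    - [0,0,0,0,0,0,-1]

```text
clock: 23.08
ee_pos: [0.5041, -0.2494, 0.2341]
tcp_rot: [179.9, 30.0, 106.0]
ft_force: [-0.2, 1.1, -5.0]
opening: 0.0426
grasp_force: 81.9
```

```bash
python3 - <<'E'
from workcell import env
from show import *
s=env.sense(); P=s["ee_pos"]; R=RT(s["tcp_rot"])
g,G,lens,L=goal(.5671,-.4679,106,0,0); print("to go",R.inv().apply(g-P)*1000,(R.inv()*G).as_rotvec(),abs(s["qd"]).max())
W,S,T=pickle.load(open("fin.pkl","rb"))
im=env.get_image("scene"); F=Ro.from_euler('z',-5.55,degrees=True)
print("open handle px",proj(im,F.apply([[.126,.04,.212],[.126,-.04,.212]])+[.5161,.044,0]))
for d in env.outline_of("scene","gate")[:1]: print(d["confidence"],d["box"])
print(env.job_done())
E
```

```text
to go [ 0.30613507  0.10711566 -0.20258683] [ 0.00047637 -0.00085189 -0.00068925] 0.11467227195967897
open handle px [[330.88270248 224.08096836]
 [301.57866473 234.21436706]]
0.87 [287.6, 220.0, 334.4, 250.7]
the job is handed in; nothing more can be done
None
```

The job is handed in at about 23 s of the 62 s: the gate lies open on its stop, and the bracket is held still with the boss-side weld centred 120 mm from the lens, upright and square, to within the few millimetres my camera-pose estimate allows; the judge's result was not shown.

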